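# Let the long film can out of the two-lane dispenser

### The arm

A 7-joint arm with a two-finger parallel gripper is mounted at the origin on a cart in front of the work surface, level with it; the furniture and walls round the work are solid. World frame = base frame: x ahead of the robot, y to its left, z up, the work surface at z = 0. Lengths are in mm, angles in rad, forces in N, time in s.
With the tool pointing down it reaches from about 425 to 875 mm from the base axis. Payload 4.7 kg.
Tool frame: the origin (TCP) lies at the very end of the fingers, on their centre line; the grasp point (between the pads) lies 19 mm behind it; z points along the fingers, y is the direction in which the jaws open and shut (so a half turn about z gives the same grasp; the last joint's range is limited). The gripper opens to 85 mm and grips with 20 to 120 N. Pads are 22 mm wide; open, the fingers measure 114 mm over their backs; the gripper's body (76 mm by 85 mm) begins 54 mm behind the grasp point. The pads swing forward as they close: fully open they stand 13 mm farther back than shut.
Start: joints at [-1.333, 0.321, -0.07, 1.45, 0.023, 1.371, -0.057], TCP at [144.287, 633.806, 196.249] pointing down, gripper open.
Joint ranges: [-2.86, 2.86], [-0.3, 2.09], [-1.38, 1.24], [0.06, 2.45], [-1.56, 4.7], [0.09, 2.05], [-2.69, 2.69]. Speed limits (rad/s): [2.57, 2.57, 3.14, 3.14, 3.14, 3.14, 3.14].

### API

Orientations are given as a rotation vector (axis times angle).
In Python, from cell import manip, optics gives the robot as it stands.
- The arm moves only by the tool servo_tool, never from a script. Its argument "plan" is a list of rows, each a list of 4 numbers: the shift along the tool's x, y, z in cm, then the turn about the tool's z in degrees. In form: [[tx, ty, tz, turn], ...]. A call has 1 to 20 rows; each row shifts and turns the commanded pose from where the row before left it, along the tool's axes as they then stand; what a row does not reach is not made up. A row lasts 1/10 s, in which the tool goes at most 50 mm and 8.59 degrees, less where a joint would pass 70% of its speed; a pose out of reach is approached as far as the arm can. A call is refused whole if a number of a shift passes 5 or a number of a turn 8.59, either way. A call with a gripper value outside its range is refused whole. "hand" is the finger opening in cm, from 0 to 8.54, set as the call begins (left out, the last holds). The fingers move at their own pace and stop on an object; "force" is the grip in N (left out, the last holds). Time passes only in rows, so rows that do not move let the fingers close. It gives the time, the measured TCP pose, the force and the opening at its end, in the units of the state.
- manip.sense(): the state, without advancing time (a new reading comes with each control period).
- optics.snapshot(name): name is "side" or "top" or "wrist"; returns the picture (420x560x3 uint8, red, green, blue); there is no depth.
- optics.calibration(name): a dict with "intrinsics" (3x3 intrinsics, pixels), "k1" (the pictures are not rectified: a ray, as slopes to the right and down, at radius r is drawn at 1 + k1 r^2 times it, then the intrinsics apply), "origin" and "rotation" of the camera in the world. Camera axes: x right, y down, z forward; pixel columns grow to the right and rows downward; lengths in mm; the calibration is good to about 2 mm. A picture is of the moment at which its call begins: read the wrist's pose just before it. calibration takes no time and is no camera call; for the wrist camera it gives the pose at the moment of the call.
- manip.sign_off(): hands the job in, once; it reports no verdict.
The state is a dict: "clock": time; "joints": joint angles; "qvel": joint speeds; "effort": joint torques, N m; "tool_pos": TCP position; "ee_rot": TCP orientation; "force": force on the tool from outside, world axes, zero at the start; "moment": the same for the moment, N m; "width": finger opening in mm.
Only numpy, scipy, OpenCV 4.12 (cv2) and the standard library are available. Lean on these libraries where they do the work, as an engineer would, in place of code of your own. Each camera call takes 0.05 s, during which the arm holds its last target. There are 200 camera calls.

### The job

Two closed film cans wait behind the gates of the two-lane can dispenser. Find the lane with the longer can and, with the fingertips, press down the round pad at the end of that lane's rocking lever until its gate has lifted and the can has rolled into the catch tray in front, then let the lever come back up. Keep the other lane's gate shut with the shorter can behind it, do not touch or lift either can, and leave the things standing around where they are.

Things in the scene. Friction and masses are not known exactly. Their poses are not given: they have to be found in the camera images.
- dispenser: Fixed plywood dispenser, base 246 x 236 mm; origin at its underside's centre, front (catch tray) at -x, left +y. Lanes 72 mm wide at y = +39 and -39 mm slope to -x at 14 degrees; walls 66 mm high, back wall 72, lever pivot brackets (x 55, y +-84 to 106) 100. Gates (3 prongs) at x -20. Each lane ends in its own tray bay: x -117 to -54 mm, floor z 11, walls z 40.
- lever_left (a joint): Rocking lever of the left (+y) lane: bar along x on a pivot at x 55, z 88 mm of the dispenser; press pad at its back end, three-pronged gate at its front. 0 = gate shut, grows as the pad goes down; stop at 0.40 rad (gate 33 mm up). The can can pass from about 0.27 rad. Spring return: about 2.7 N on the pad starts it, 6 N holds it fully down.
- lever_right (a joint): The same for the right (-y) lane, mirrored.
- pad_left (a point): Centre of the top face of the left lever's press pad: grey disc 38 mm across, 7 mm thick, at x 120, y +104, z 96 mm of the dispenser when shut, free space beneath. Swings on a 65 mm arm: at the stop it is about 25 mm lower and has moved under 6 mm sideways.
- pad_right (a point): The same on the right lever, at x = 120, y = -104, z = 96 mm of the dispenser.
- can_long: The longer closed aluminium film can: a cylinder 25 mm in diameter, 64 mm long, 45 g. Origin at its centre; its y axis is the cylinder's axis. It starts lying across one of the lanes, against the gate; which lane varies.
- can_short: The shorter can: 25 mm in diameter, 36 mm long, otherwise alike, in the other lane. Origin at its centre, y along the cylinder's axis.
- weight: Bystander: grey cloth-covered weight, 100 x 46 x 27 mm, left of the dispenser. Origin at the centre of its underside.
- eraser: Bystander: eraser, 55 x 25 x 14 mm, right of the dispenser. Origin at the centre of its underside.
- loupe: Bystander: black stand loupe, 43 mm across, 38 mm high, right of the dispenser. Origin at the centre of its underside.
- jar: Bystander: white paste jar with a black lid, 49 mm across, 60 mm high, behind the dispenser. Origin at the centre of its underside.
Things that resemble listed ones, but are neither listed nor needed, are in the scene too. Leave any brown or green look-alike of the can_long alone.

How it is judged:
By the outcome, as a careful person would: the job done as asked, in the order asked, and still so for the second after the job is handed in, with the robot touching nothing.
It also fails if it takes over 32 s, if anything falls off the work surface, if the arm or the gripper's body presses on something with over 40 N, if the wrist force passes 120 N, or if a joint passes its speed limit or range.

## Working session

There is one attempt and no reset: what is moved stays moved. The work goes in short steps, Python scripts to look and compute and a tool call to move; the robot and the scene stay as the last step left them, time stands still between calls to the robot, and variables do not carry over. Pictures are saved under pics/ and viewed, about 8 in all and at most 12, crops included, and the job is handed in when it is done.

Besides the shell and the picture viewer there is one more tool, called after ">>>" by a JSON object that holds its "fn" and its "kwargs", one argument or row to a line. servo_tool: Moves the arm, as the interface text tells. Its arguments: {"type":"object","properties":{"plan":{"type":"array"},"hand":{"type":"number"},"force":{"type":"number"}},"required":["plan"]}

```bash
mkdir -p pics
cat > h.py <<'E'
import numpy as np, cv2
from cell import manip, optics
def snap(n,f):
    c=optics.calibration(n); im=optics.snapshot(n); cv2.imwrite(f'pics/{f}.png',im[:,:,::-1]); return im,c
def dist(c): return np.array([c['k1'],0,0,0,0.])
def proj(c,P):
    R=np.array(c['rotation']);q=(np.atleast_2d(P)-np.array(c['origin']))@R
    return cv2.projectPoints(q,np.zeros(3),np.zeros(3),np.array(c['intrinsics']),dist(c))[0][:,0]
def ray(c,uv):
    p=cv2.undistortPoints(np.array([[uv]],float),np.array(c['intrinsics']),dist(c))[0,0]
    return np.array(c['origin']),np.array(c['rotation'])@np.array([p[0],p[1],1])
def atz(c,uv,z):
    o,d=ray(c,uv); return o+d*(z-o[2])/d[2]
def tri(l):
    A=np.zeros((3,3));b=np.zeros(3)
    for c,uv in l:
        o,d=ray(c,uv);d=d/np.linalg.norm(d);M=np.eye(3)-np.outer(d,d);A+=M;b+=M@o
    return np.linalg.solve(A,b)
E
python3 - <<'E'
from h import *
for n in('top','side'):
    im,c=snap(n,n+'0'); print(n,c)
a=cv2.imread('pics/top0.png');b=cv2.imread('pics/side0.png')
s=manip.sense();print(s['clock'],s['tool_pos'],s['ee_rot'],s['force'])
E
```

```text
top {'intrinsics': array([[470.3979301 ,   0.        , 286.80737557],
       [  0.        , 470.3979301 , 207.75556106],
       [  0.        ,   0.        ,   1.        ]]), 'k1': -0.03500479993828606, 'origin': array([ 464.25905929,   78.61303498, 1052.70752753]), 'rotation': array([-2.16223174,  2.17078896, -0.11647614])}
side {'intrinsics': array([[383.45636945,   0.        , 280.1417017 ],
       [  0.        , 383.45636945, 209.15297966],
       [  0.        ,   0.        ,   1.        ]]), 'k1': -0.007022280199604853, 'origin': array([291.71868   , 800.64554702, 481.0045458 ]), 'rotation': array([-0.40548689,  2.52000014, -1.49854205])}
0.1 [144.15539061 633.24023672 195.1985396 ] [-3.50710694e-01 -3.12182373e+00  2.79085688e-03] [-0.21762192 -0.54048815 -0.31614117]
```

View pics/top0.png

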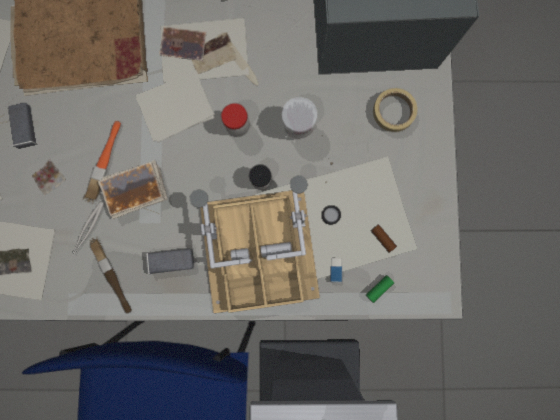

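View pics/side0.png

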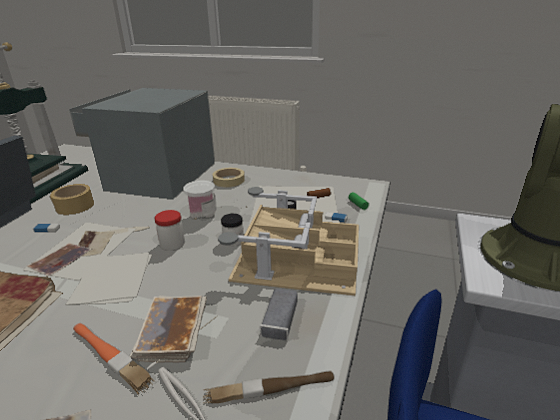

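```bash
sed -i "s/c=optics.calibration(n); im/c=optics.calibration(n); c['rotation']=cv2.Rodrigues(np.array(c['rotation']))[0]; im/" h.py
python3 - <<'E'
import cv2
a=cv2.imread('pics/top0.png')[165:325,160:350]
b=cv2.imread('pics/side0.png')[170:300,220:380]
a=cv2.resize(a,None,fx=4,fy=4*0.93,interpolation=cv2.INTER_CUBIC)
cv2.imwrite('pics/topc.png',a)
E
```

```text
(no output)
```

View pics/topc.png

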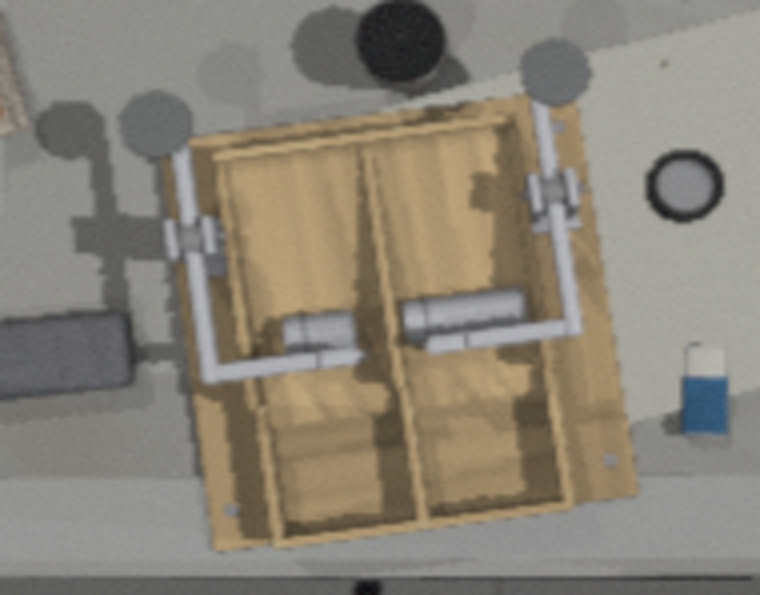

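The crop shows the long can in the right lane, crop (465,313), which is top px (276,249). The short can is in the left lane at crop (320,330). The right pad is at crop (555,70), top px (298.7,183.8), and the left pad is at (199,198.3). The disc near (178,200) is only a shadow.

Look-alikes and the choice:
- **Cans:** brown cylinder at (384,238) and green cylinder at (380,289). Both lie outside the dispenser, so I leave them.
- **Pads:** left (199,198) or right (299,184). I choose the right one.

Run:
```python
from h import *
C={}
for n in('top','side'):
    c=optics.calibration(n); c['rotation']=cv2.Rodrigues(np.array(c['rotation']))[0]; C[n]=c
t=C['top']
R=atz(t,(298.7,183.8),96);L=atz(t,(199.2,198.3),96)
print('R',R,'L',L,np.linalg.norm(R-L))
v=(L-R)/np.linalg.norm(L-R); yaw=np.arctan2(-v[0],v[1]); print('yaw',np.degrees(yaw))
x=np.array([np.cos(yaw),np.sin(yaw),0]); O=(R+L)/2-120*x; print('O',O[:2])
print('tri R',tri([(t,(298.7,183.8)),(C['side'],(256,191))]))
print('pads in side',proj(C['side'],[R,L]))
# corners check (front-left, front-right)
y=np.array([-x[1],x[0],0])
print(proj(t,[O*[1,1,0]-123*x+118*y,O*[1,1,0]-123*x-118*y]), 'seen',(160+215/4,165+550/3.72),(160+637/4,165+495/3.72))
print('jar',atz(t,(260,176),60),'loupe',atz(t,(160+685/4,165+186/3.72),38))
s=manip.sense();print(cv2.Rodrigues(np.array(s['ee_rot']))[0].round(3))
```

```text
R [616.56573929  53.42788515  96.        ] L [587.3288549  257.81925427  96.        ] 206.47185566390493
yaw 8.140573587031488
O [483.15646134 138.63129676]
tri R [615.45561432  52.72767291  91.99212067]
pads in side [[254.59102293 189.4364002 ]
 [227.85123299 236.19784433]]
[[214.61664184 313.05699269]
 [320.49946904 297.34394812]] seen (213.75, 312.8494623655914) (319.25, 298.06451612903226)
jar [639.50025862 135.12733403  60.        ] loupe [557.16937376 -18.17450713  38.        ]
[[-0.975  0.222 -0.   ]
 [ 0.222  0.975 -0.002]
 [-0.    -0.002 -1.   ]]
```

>>> {"fn": "servo_tool", "kwargs": {
  "plan": [
    [-1.4,-1.1,0,0],
    [-2.9,-2.3,0,0],
    [-2.9,-2.3,0,0],
    [-2.9,-2.3,0,0],
    [-2.9,-2.3,0,0],
    [-2.9,-2.3,0,0],
    [-2.9,-2.3,0,0],
    [-2.9,-2.3,0,0],
    [-2.9,-2.3,0,0],
    [-2.9,-2.3,0,0],
    [-2.9,-2.3,0,0],
    [-2.9,-2.3,0,0],
    [-2.9,-2.3,0,0],
    [-2.9,-2.3,0,0],
    [-2.9,-2.3,0,0],
    [-2.9,-2.3,0,0],
    [-2.9,-2.3,0,0],
    [-2.9,-2.3,0,0],
    [-2.9,-2.3,0,0],
    [-1.4,-1.1,0,0]
  ],
  "hand": 0
}}

```text
clock: 2.1
tool_pos: [584.7, 80.8, 196.2]
ee_rot: [0.36, 3.12, -0.003]
force: [-0.3, -0.0, 0.2]
width: -0.3
```

>>> {"fn": "servo_tool", "kwargs": {
  "plan": [
    [0,0,0,0],
    [0,0,0,0]
  ]
}}

```text
clock: 2.3
tool_pos: [583.0, 86.0, 195.9]
ee_rot: [-0.353, -3.12, -0.001]
force: [-0.2, 1.2, -0.7]
width: 0.3
```

Run:
```python
from h import *
im,c=snap('wrist','w1'); s=manip.sense()
print(s['clock'],s['tool_pos'],s['width'],s['force']); print(cv2.Rodrigues(np.array(s['ee_rot']))[0].round(3))
for z in(90,96): print(z,proj(c,[[616.5,53.4,z],[s['tool_pos'][0],s['tool_pos'][1],z]]))
```

```text
2.35 [582.83912468  87.22076461 195.99715403] 0.034216256871265456 [ 0.38716013  0.58617327 -0.01008871]
[[-0.975  0.221 -0.001]
 [ 0.221  0.975  0.001]
 [ 0.001  0.001 -1.   ]]
90 [[255.42831365 235.80109776]
 [280.65056634 197.20819877]]
96 [[254.9643169  238.08938961]
 [280.66621774 198.82803434]]
```

View pics/w1.png

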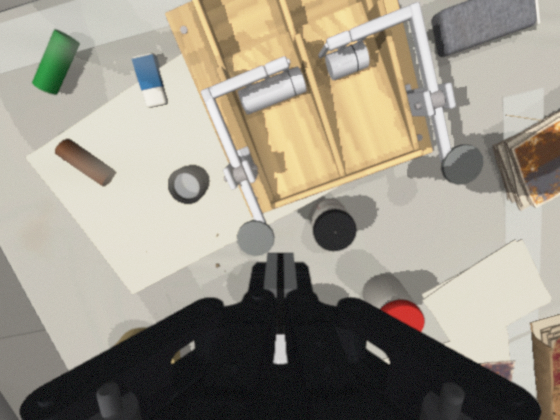

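The wrist view shows the right pad at (255.5,238), where (616.5,53.4,96) projects, so both the height and the position hold. The long can (272,90) sits behind this lever's gate. Next I move above the pad and down to about 14 mm over it.

>>> {"fn": "servo_tool", "kwargs": {
  "plan": [
    [-1.0,-0.6,0,0],
    [-1.5,-1.0,0,0],
    [-1.5,-1.0,0,0],
    [0,0,1,0],
    [0,0,2,0],
    [0,0,2,0],
    [0,0,2,0],
    [0,0,1,0],
    [0,0,0,0],
    [0,0,0,0],
    [0,0,0,0]
  ]
}}

```text
clock: 3.45
tool_pos: [617.9, 52.7, 117.5]
ee_rot: [0.35, 3.12, 0.001]
force: [0.2, 0.3, 0.5]
width: -0.1
```

Run:
```python
from h import *
im,c=snap('wrist','w2'); s=manip.sense()
print(s['clock'],s['tool_pos'],s['force'])
im2,c2=snap('side','s2')
a=cv2.imread('pics/w2.png')[140:400,140:420]; b=cv2.imread('pics/side%s.png'%'' if 0 else 'pics/s2.png')[120:300,180:380]
a=cv2.resize(a,(400,371)); b=cv2.resize(b,(400,360)); b=cv2.copyMakeBorder(b,0,11,0,0,0)
cv2.imwrite('pics/m2.png',np.hstack([a,b]))
```

```text
3.5 [617.89318443  52.58674538 117.54107913] [-0.21768584 -0.40137653  0.54404115]
```

View pics/m2.png

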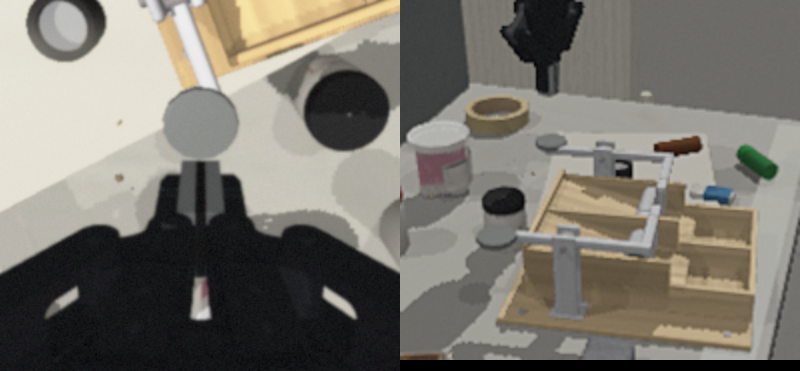

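Run:
```python
from h import *
for n in('side','wrist'):
    c=optics.calibration(n); c['rotation']=cv2.Rodrigues(np.array(c['rotation']))[0]
    p=proj(c,[[617.9,52.6,117.5],[617.9,52.6,136.5],[617.9,52.6,170],[616.5,53.4,96]])
    print(n,p.round(1)); print('crop',((p-[180,120])*2+[400,0] if n=='side' else (p-[140,140])*400/280).round())
```

```text
side [[253.7 180.8]
 [253.3 173.3]
 [252.6 159.5]
 [254.6 189.4]]
crop [[547. 122.]
 [547. 107.]
 [545.  79.]
 [549. 139.]]
wrist [[279.4 240.7]
 [279.4 253.8]
 [279.4 284.7]
 [280.1 226.6]]
crop [[199. 144.]
 [199. 163.]
 [199. 207.]
 [200. 124.]]
```

The pad lies right under the fingertips. The tip looks 15–20 mm higher in the images than predicted, so I'll let contact force decide.

>>> {"fn": "servo_tool", "kwargs": {
  "plan": [
    [0,0,0.5,0],
    [0,0,0.8,0],
    [0,0,0.5,0],
    [0,0,0,0],
    [0,0,0,0]
  ]
}}

```text
clock: 4.05
tool_pos: [616.9, 52.3, 97.9]
ee_rot: [-0.351, -3.121, 0.0]
force: [-0.0, -0.3, 0.5]
width: -0.0
```

>>> {"fn": "servo_tool", "kwargs": {
  "plan": [
    [0,0,0.3,0],
    [0,0,0.4,0],
    [0,0,0.3,0],
    [0,0,0,0],
    [0,0,0,0]
  ]
}}

```text
clock: 4.55
tool_pos: [617.0, 52.4, 88.1]
ee_rot: [-0.351, -3.122, 0.0]
force: [0.0, -1.0, 0.2]
width: -0.1
```

Run:
```python
from h import *
im,c=snap('wrist','w3'); s=manip.sense()
print(s['clock'],s['tool_pos'],s['force'])
im2,c2=snap('side','s3')
a=cv2.imread('pics/w3.png')[140:400,140:420]; b=cv2.imread('pics/s3.png')[120:300,180:380]
a=cv2.resize(a,(400,371)); b=cv2.resize(b,(400,360)); b=cv2.copyMakeBorder(b,0,11,0,0,0)
cv2.imwrite('pics/m3.png',np.hstack([a,b]))
```

```text
4.6 [617.12944552  52.38978457  88.27811271] [-0.0535891  -0.49737647 -0.47962066]
```

View pics/m3.png

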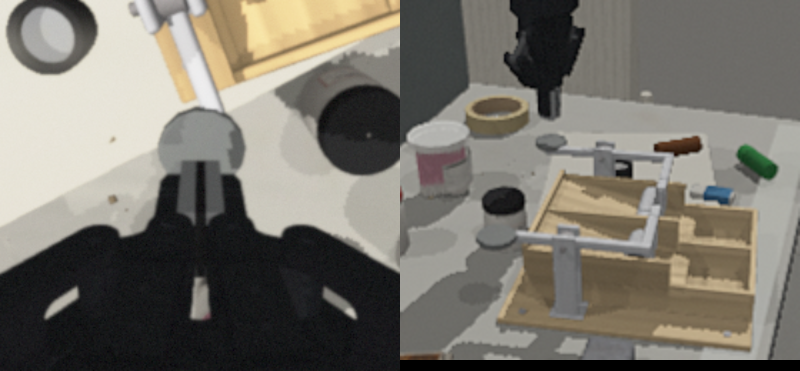

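Run:
```python
from h import *
C={}
for n in('side','wrist','top'):
    c=optics.calibration(n); c['rotation']=cv2.Rodrigues(np.array(c['rotation']))[0]; C[n]=c
print('tip',tri([(C['wrist'],(280,252)),(C['side'],(255,178.5))]))
print('pad',tri([(C['wrist'],(280.5,243)),(C['side'],(255,191))]), 'wrist cam',C['wrist']['origin'])
p=proj(C['wrist'],[[616.5,34.4,96],[616.5,72.4,96],[616.5,53.4,96],[617.1,52.4,88.3]]);print(p)
s=manip.sense();print(s['joints'],s['force'],s['tool_pos'])
im,_=snap('top','t3')
cv2.imwrite('pics/t3c.png',cv2.resize(cv2.imread('pics/t3.png')[120:260,220:380],None,fx=4,fy=4))
```

```text
tip [611.03966897  55.19296929 124.37532607]
pad [616.66264232  53.00443187  92.03377106] wrist cam [542.61685019  69.73523662 267.50163293]
[[250.62670594 250.35745681]
 [310.97811086 237.75369972]
 [280.59680315 244.10674066]
 [279.25157307 240.37584174]]
[-0.51533938  0.34940884  0.47482788  1.67882505 -0.17204739  1.15461181
  1.35170366] [-0.24681242 -0.64034134  0.34675598] [617.18215544  52.40068651  88.37586079]
```

No contact yet. Both views put the real tip near z 124, about 36 mm above the reported TCP, and about 5 mm short in x. I'll correct x and keep descending guarded by force.

>>> {"fn": "servo_tool", "kwargs": {
  "plan": [
    [-0.5,0,0.3,0],
    [0,0,0.5,0],
    [0,0,0.5,0],
    [0,0,0.4,0],
    [0,0,0,0],
    [0,0,0,0]
  ]
}}

```text
clock: 5.3
tool_pos: [621.8, 51.3, 71.0]
ee_rot: [-0.351, -3.122, 0.0]
force: [-1.3, -0.4, -0.3]
width: -0.0
```

>>> {"fn": "servo_tool", "kwargs": {
  "plan": [
    [0,0,0.2,0],
    [0,0,0.3,0],
    [0,0,0.2,0],
    [0,0,0,0],
    [0,0,0,0]
  ]
}}

```text
clock: 5.8
tool_pos: [621.9, 51.3, 64.2]
ee_rot: [-0.351, -3.122, -0.0]
force: [0.1, 0.8, -0.2]
width: 0.2
```

>>> {"fn": "servo_tool", "kwargs": {
  "plan": [
    [0,0,0.2,0],
    [0,0,0.3,0],
    [0,0,0,0],
    [0,0,0,0]
  ]
}}

```text
clock: 6.2
tool_pos: [622.5, 51.3, 59.7]
ee_rot: [0.351, 3.121, 0.001]
force: [1.2, -0.7, 1.8]
width: -0.4
```

>>> {"fn": "servo_tool", "kwargs": {
  "plan": [
    [0,0,0.2,0],
    [0,0,0.2,0],
    [0,0,0,0],
    [0,0,0,0]
  ]
}}

```text
clock: 6.6
tool_pos: [622.6, 51.3, 55.4]
ee_rot: [0.35, 3.121, 0.0]
force: [3.0, -0.2, 2.1]
width: -0.1
```

Run:
```python
from h import *
im,c=snap('wrist','w4'); s=manip.sense()
print(s['clock'],s['tool_pos'],s['force'])
im2,c2=snap('side','s4')
a=cv2.imread('pics/w4.png')[100:360,140:420]; b=cv2.imread('pics/s4.png')[120:300,180:380]
a=cv2.resize(a,(400,371)); b=cv2.resize(b,(400,360)); b=cv2.copyMakeBorder(b,0,11,0,0,0)
cv2.imwrite('pics/m4.png',np.hstack([a,b]))
```

```text
6.65 [622.50002417  51.34984375  55.4384837 ] [ 2.15511131 -0.87070045  2.32530556]
```

View pics/m4.png

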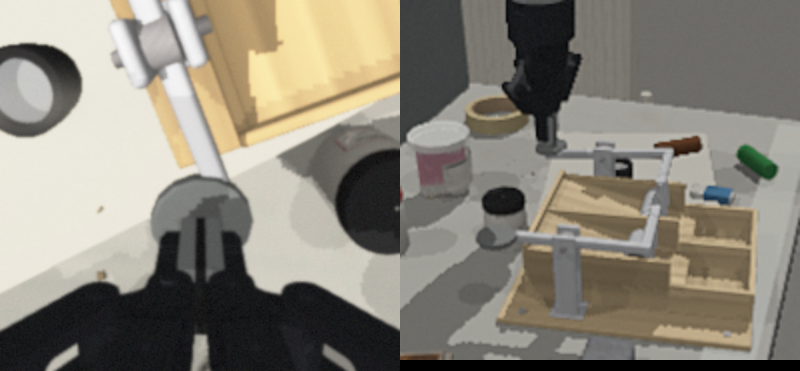

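The fingertips are on the pad, and the pad has started down (side crop y about 147, was 142). Now I press through.

>>> {"fn": "servo_tool", "kwargs": {
  "plan": [
    [0,0,0.3,0],
    [0,0,0.4,0],
    [0,0,0.4,0],
    [0,0,0.3,0],
    [0,0,0,0],
    [0,0,0,0]
  ]
}}

```text
clock: 7.3
tool_pos: [621.5, 51.2, 41.0]
ee_rot: [-0.351, -3.121, 0.0]
force: [-0.7, 0.5, 5.1]
width: -0.1
```

>>> {"fn": "servo_tool", "kwargs": {
  "plan": [
    [0,0,0.2,0],
    [0,0,0.2,0],
    [0,0,0.1,0],
    [0,0,0,0],
    [0,0,0,0],
    [0,0,0,0]
  ]
}}

```text
clock: 7.9
tool_pos: [620.5, 51.1, 36.0]
ee_rot: [-0.351, -3.119, 0.001]
force: [-0.9, -0.4, 7.7]
width: -0.0
```

Run:
```python
from h import *
im,c=snap('top','t5'); s=manip.sense()
print(s['clock'],s['tool_pos'],s['force'])
im2,c2=snap('side','s5')
a=cv2.imread('pics/t5.png')[170:320,190:340]; b=cv2.imread('pics/s5.png')[120:300,180:380]
a=cv2.resize(a,(371,371)); b=cv2.resize(b,(400,371))
cv2.imwrite('pics/m5.png',np.hstack([a,b]))
```

```text
7.95 [620.52973106  51.1046943   36.01477725] [-1.57599991  0.65575319  6.76977062]
```

View pics/m5.png

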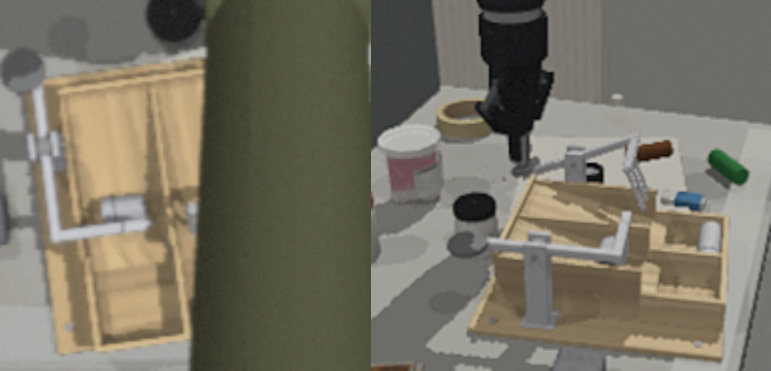

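The gate is up and the long can lies in the right bay of the tray (side crop (710,237)). The left gate is still shut. Now I ease the lever up and retreat.

>>> {"fn": "servo_tool", "kwargs": {
  "plan": [
    [0,0,0,0],
    [0,0,-0.3,0],
    [0,0,-0.5,0],
    [0,0,-0.5,0],
    [0,0,-0.5,0],
    [0,0,-0.5,0],
    [0,0,-0.5,0],
    [0,0,-1,0],
    [0,0,-2,0],
    [0,0,-3,0],
    [0,0,-3,0],
    [0,0,-3,0],
    [0,0,-1,0],
    [0,0,0,0]
  ]
}}

```text
clock: 9.4
tool_pos: [622.2, 51.2, 195.4]
ee_rot: [0.351, 3.121, 0.001]
force: [0.1, 0.0, 0.7]
width: -0.4
```

>>> {"fn": "servo_tool", "kwargs": {
  "plan": [
    [1.5,1,0,0],
    [3,2,0,0],
    [3,2.5,0,0],
    [3,2.5,0,0],
    [3,2.5,0,0],
    [3,2.5,0,0],
    [3,2.5,0,0],
    [3,2.5,0,0],
    [3,2.5,0,0],
    [1.5,1,0,0],
    [0,0,0,0],
    [0,0,0,0]
  ]
}}

```text
clock: 10.6
tool_pos: [405.9, 319.7, 192.6]
ee_rot: [-0.35, -3.121, 0.005]
force: [0.5, -0.1, -0.1]
width: -0.1
```

Run:
```python
from h import *
im,c=snap('top','t6'); s=manip.sense()
print(s['clock'],s['tool_pos'],s['force'])
im2,c2=snap('side','s6')
a=cv2.imread('pics/t6.png')[160:320,160:350]; b=cv2.imread('pics/s6.png')[140:300,200:380]
a=cv2.resize(a,(400,337)); b=cv2.resize(b,(379,337))
cv2.imwrite('pics/m6.png',np.hstack([a,b]))
```

```text
10.65 [406.68612527 319.12613135 192.97798318] [ 0.0354755  -0.51416955  0.33080448]
```

View pics/m6.png

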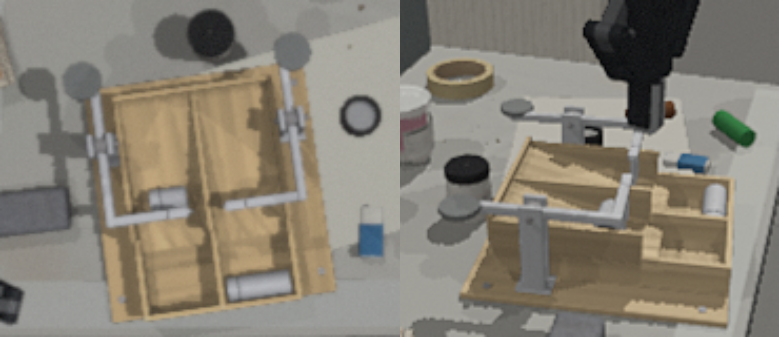

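The long can lies in the right tray bay (crop (260,286)). Both levers are level with their gates shut, the short can is still behind the left gate (168,196), and the bystanders haven't moved. Handing in.

```bash
python3 -c "
from cell import manip
print(manip.sign_off())"
```

```text
the job is handed in; nothing more can be done
None
```

The job is done and handed in at about 10.7 s of the 32 s allowed. The longer can was in the right lane. I pressed that lane's pad down with closed fingertips, with a peak reading of about 8 N. The gate lifted, the can rolled into the right tray bay, and I let the lever come back up and moved the arm clear.

**Last checks:** the final top and side pictures show the long can in the right tray bay and both levers back up with gates shut. The short can is still behind the left gate. The bystanders in the crops (weight, eraser, loupe, jar) look unmoved, judged by eye. The wrist force was about 0 with the arm clear.

**One disagreement:** with the gripper shut, the fingertips were about 36 mm higher than the reported TCP, both in the pictures and when they touched the pad. I therefore lowered the arm by watching the force and the pictures rather than trusting the reported height. The top and side views also put the pad at about 92 mm high, against 96 mm in the text, which made no difference to the press.

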